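# Find the hidden push tile and open the exhaust's service flap

## Robot

A 7-joint arm with a two-finger parallel gripper is mounted at the origin on the work surface. World frame = base frame: x ahead of the robot, y to its left, z up, the work surface at z = 0. Lengths are in m, angles in rad, forces in N, time in s.
With the tool pointing down it reaches from about 0.425 to 1.025 m from the base axis. Payload 9.4 kg.
Tool frame: the origin (TCP) lies midway between the tips of the shut fingers; the grasp point (between the pads) lies 19 mm behind it (manip.grasp_offset is the distance from the TCP to the grasp point, in m); z points along the fingers, y is the line along which they close (so a half turn about z gives the same grasp; the last joint's range is limited). The gripper opens to 93 mm and grips with 3 to 60 N. Pads are 15 mm wide; open, the fingers measure 128 mm over their backs; the gripper's body (75 mm by 188 mm) begins 65 mm behind the grasp point.
Start: joints at [-1.203, 0.599, -0.003, 1.599, 0.002, 0.943, -0.08], TCP at [0.312, 0.654, 0.219] pointing down, gripper open.
Joint ranges: [-2.57, 2.57], [-0.35, 1.97], [-1.29, 1.29], [0.11, 2.56], [-1.05, 4.19], [0.11, 1.86], [-2.63, 2.63]. Speed limits (rad/s): [2.22, 2.22, 3.01, 3.01, 3.14, 3.14, 3.14].

## Interface

Orientations are given as a rotation vector (axis times angle).
In Python, from station import manip gives the robot as it stands.
- The arm moves only by the tool drive_tool, never from a script. Its argument "deltas" is a list of rows, each an object with "travel": the shift along the tool's x, y, z scaled (see below), a list of three; "twist": the turn about the tool's z scaled (see below); "jaw": the opening, from 0 (shut) to 1 (fully open). In form: [{"travel": [dx, dy, dz], "twist": twist, "jaw": jaw}, ...]. A call has 1 to 10 rows; each row shifts and turns the commanded pose from where the row before left it, along the tool's axes as they then stand; what a row does not reach is not made up. The controller multiplies each number of a shift by 4 cm and each number of a turn by 4 degrees. A row lasts 1/12 s, in which the tool goes at most 41.7 mm and 7.16 degrees, less where a joint would pass 70% of its speed; a pose out of reach is approached as far as the arm can. A call with a number of a shift or a turn outside -1 to 1 is refused whole. A call with a gripper value outside its range is refused whole. The fingers move at their own pace and stop on an object; the grip force is fixed at half the most. Time passes only in rows, so rows that do not move let the fingers close. It gives the time, the measured TCP pose, the force, the opening and the grip force at its end, in the units of the state.
- manip.observe(): the state, without advancing time (a new reading comes with each control period).
- manip.read_camera(name): name is "side" or "top" or "wrist"; returns the picture (420x560x3 uint8, red, green, blue); there is no depth.
- manip.camera_info(name): a dict with "camera_matrix" (3x3 intrinsics, pixels), "k1" (the pictures are not rectified: a ray, as slopes to the right and down, at radius r is drawn at 1 + k1 r^2 times it, then the intrinsics apply), "pose" (4x4, takes a point from camera to world coordinates). Camera axes: x right, y up, looking along -z (the intrinsics and any distortion apply to the point x, -y, -z); pixel columns grow to the right and rows downward; lengths in m; the calibration is good to about 2 mm. A picture is of the moment at which its call begins: read the wrist's pose just before it. camera_info takes no time and is no camera call; for the wrist camera it gives the pose at the moment of the call.
- manip.close_job(): hands the job in; it is judged then, once.
The state is a dict: "t": time; "joint_positions": joint angles; "joint_vel": joint speeds; "tau": joint torques, N m; "eef_pos": TCP position; "tool_rot": TCP orientation; "ft_force": force on the tool from outside, world axes, zero at the start; "moment": the same for the moment, N m; "width": finger opening in m; "grip_force": force on a finger pad.
Only numpy, scipy, OpenCV 4.12 (cv2) and the standard library are available. Lean on these libraries where they do the work, as an engineer would, in place of code of your own. Each camera call takes 0.05 s, during which the arm holds its last target. There are 200 camera calls.

## Task

Before the exhaust can be serviced, push its red toggle switch right over to off. Then feel lightly across the five blue tiles of the white service box: one of them, which looks just like the rest, is a hidden catch that gives under the finger; press it fully in so that the metal flap pops up and stays up. Use only the fingertips or the outside of the fingers, do not push hard, leave everything else on the counter where it stands, and finish clear of everything.

Things in the scene. Friction and masses are not known exactly. Their poses are not given: they have to be found in the camera images.
- toggle_base: white plastic block of the exhaust's toggle switch, fixed to the counter, 70 x 50 mm, 25 mm high; origin at the centre of its underside. The lever turns about a level pin along the block's y axis, 22 mm above the origin; its own x axis (roughly away from the robot) is the direction in which the lever is pushed to off. It stands to the left or the right of the service box
- toggle_tip (a point): centre of the red ball, 26 mm across, at the end of the switch's lever (55 mm from the pin; steel rod 10 mm thick)
- toggle (a joint): angle of the toggle lever, rad: 0 leans 0.5 rad to the block's -x side (on), 0.5 upright, 1.0 leans 0.5 rad to +x (fully off, end stop). It starts between 0 and 0.2, stays where it is left and moves under about 1.5 N at the ball
- panel: white tiled service box fixed to the counter, 200 mm (x) x 330 mm (y) x 45 mm high, flat on top; origin at the centre of its underside. A row of five blue tiles along its y axis lies in the half nearer the robot; the metal flap lies in the other half
- catch (a joint): how far the hidden catch tile is pressed in, m: 0 flush, 0.010 fully in. It moves straight down under about 3 N, stays where it is pushed and drives the flap; which of the five tiles it is changes from time to time. The other four are rigid
- flap (a joint): angle of the flap, rad: 0 shut, 0.5 when the catch is fully in. It cannot be opened otherwise
- flap_edge (a point): middle of the flap's free edge (top face), the edge farther from the tiles; aluminium flap 90 x 200 x 4 mm, hinged along its edge next to the tiles, 10 mm from the panel's centre on the tiles' side
- tile1 (a point): top centre of blue tile place 1 of 5 (along the panel's y axis, 62 mm apart), on the panel, does not move with the tile; 48 x 48 mm tile in a 51 mm square opening, its face 2 mm below the panel's top; any place may hold the catch
- tile2 (a point): top centre of blue tile place 2 of 5 (along the panel's y axis, 62 mm apart), on the panel, does not move with the tile; 48 x 48 mm tile in a 51 mm square opening, its face 2 mm below the panel's top; any place may hold the catch
- tile3 (a point): top centre of blue tile place 3 of 5 (along the panel's y axis, 62 mm apart), on the panel, does not move with the tile; 48 x 48 mm tile in a 51 mm square opening, its face 2 mm below the panel's top; any place may hold the catch
- tile4 (a point): top centre of blue tile place 4 of 5 (along the panel's y axis, 62 mm apart), on the panel, does not move with the tile; 48 x 48 mm tile in a 51 mm square opening, its face 2 mm below the panel's top; any place may hold the catch
- tile5 (a point): top centre of blue tile place 5 of 5 (along the panel's y axis, 62 mm apart), on the panel, does not move with the tile; 48 x 48 mm tile in a 51 mm square opening, its face 2 mm below the panel's top; any place may hold the catch
- jar: loose round terracotta-brown jar with a white lid, 84 mm across, 100 mm high; stands on the side of the box where the switch is not; origin at the centre of its underside
- cup_a: loose steel cup, 72 mm across, 85 mm high, beyond the box on the right; origin under its centre
- cup_b: loose steel cup, 72 mm across, 85 mm high, beyond the box on the left; origin under its centre
- oil: loose amber glass bottle, 52 mm across, 150 mm high, far left; origin under its centre
- vials: loose wooden rack of three corked glass vials, 50 x 130 mm, 92 mm high, far right; origin under its centre
- spoon: loose spoon lying near the robot on the right, about 190 mm long; origin on its underside, length along its x axis

How it is judged:
By the outcome, as a careful person would: the job done as asked, in the order asked, and still so for the second after the job is handed in, with the robot touching nothing.
It also fails if it takes over 51 s, if anything falls off the work surface, if the arm or the gripper's body presses on something with over 40 N, if the wrist force passes 120 N, or if a joint passes its speed limit or range.

## Working session

There is one attempt and no reset: what is moved stays moved. The work goes in short steps, Python scripts to look and compute and a tool call to move; the robot and the scene stay as the last step left them, time stands still between calls to the robot, and variables do not carry over. Pictures are saved under pics/ and viewed, at most 10 in all, crops included, and the job is handed in when it is done.

Besides the shell and the picture viewer there is one more tool, called after "Call:" by a JSON object that holds its "fn" and its "kwargs". drive_tool: Moves the arm, as the interface text tells. Shifts and turns lie within -1 to 1; 1 stands for 4 cm of shift or 4 degrees of turn. Its arguments: {"type":"object","properties":{"deltas":{"type":"array","items":{"type":"object","properties":{"travel":{"type":"array","items":{"type":"number"}},"twist":{"type":"number"},"jaw":{"type":"number"}}}}},"required":["deltas"]}

```bash
mkdir -p pics; python3 - <<'E'
from station import manip
import cv2
s=manip.observe(); print(s)
for n in("top","side"):
    cv2.imwrite(f"pics/{n}0.png",manip.read_camera(n)[:,:,::-1]); print(n,manip.camera_info(n))
E
```

```text
{'t': 0.0, 'joint_positions': array([-1.2027165 ,  0.60015387, -0.00257433,  1.60009581,  0.00179933,
        0.94287263, -0.07980471]), 'joint_vel': array([-0.00205146,  0.00183996, -0.00131457,  0.00103452, -0.0003291 ,
        0.00096515, -0.00244563]), 'tau': array([ 4.98923837e-04, -7.65084672e+01,  1.49678651e+00, -2.52353078e+01,
       -5.25593245e-02,  1.69513514e-02,  1.40764323e-04]), 'eef_pos': array([0.31173466, 0.65404327, 0.21775091]), 'tool_rot': array([-6.92744800e-01, -3.06404043e+00,  2.37476935e-03]), 'ft_force': array([-0.50215898,  0.29584203, -0.06730311]), 'moment': array([ 0.00147986, -0.02198203,  0.00256083]), 'grip_force': 0.0, 'width': 0.0928360656116981}
top {'camera_matrix': array([[475.71606433,   0.        , 282.88255995],
       [  0.        , 475.71606433, 203.30837219],
       [  0.        ,   0.        ,   1.        ]]), 'k1': -0.018115134076091072, 'pose': array([[-0.02681016,  0.99263608, -0.11813055,  0.38228917],
       [-0.99956045, -0.0281161 , -0.00940207, -0.01733918],
       [-0.0126542 ,  0.11782656,  0.99295356,  1.16009152],
       [ 0.        ,  0.        ,  0.        ,  1.        ]])}
side {'camera_matrix': array([[518.17293437,   0.        , 279.42752999],
       [  0.        , 518.17293437, 206.05422941],
       [  0.        ,   0.        ,   1.        ]]), 'k1': -0.18302980790295442, 'pose': array([[ 0.96434302,  0.14722181, -0.21992791,  0.26035119],
       [-0.26400338,  0.59342117, -0.76036408, -0.90930141],
       [ 0.0185677 ,  0.7913135 ,  0.61112861,  0.82003843],
       [ 0.        ,  0.        ,  0.        ,  1.        ]])}
```

View pics/top0.png

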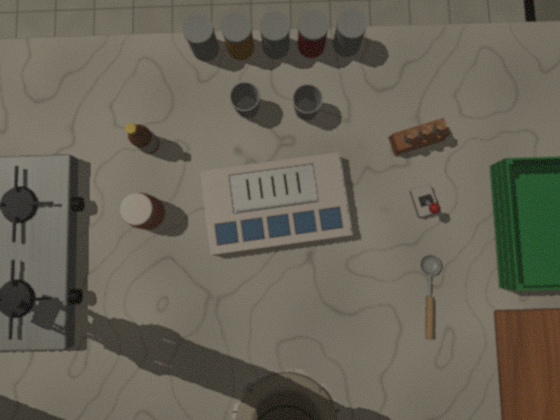

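View pics/side0.png

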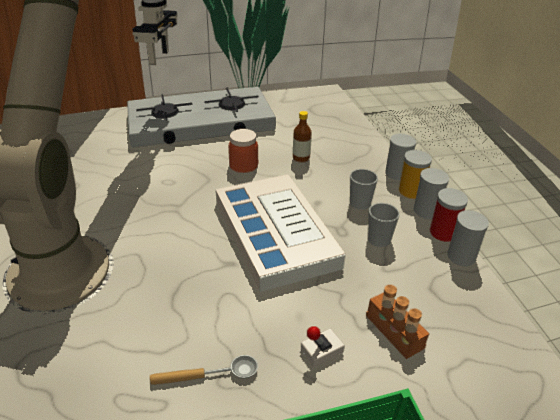

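The top view shows the box at about (278,203) with five blue tiles from (227,233) to (330,218). The switch is on the right at (426,202) with its red ball at (434,208). The rack is just beyond it at (420,138) and the spoon is near it at (430,265).

```bash
cat > h.py <<'E'
import numpy as np,cv2
from station import manip
def ray(n,uv,I=None):
    I=I or manip.camera_info(n); K=I["camera_matrix"];P=I["pose"]
    p=cv2.undistortPoints(np.array([[uv]],float),K,np.array([I["k1"],0,0,0,0.]))[0,0]
    d=P[:3,:3]@np.array([p[0],-p[1],-1]); return P[:3,3],d/np.linalg.norm(d)
def plane(n,uv,z,I=None):
    o,d=ray(n,uv,I); return o+d*(z-o[2])/d[2]
def cross(a,b):
    (o1,d1),(o2,d2)=a,b
    t=np.linalg.lstsq(np.c_[d1,-d2],o2-o1,rcond=None)[0]
    p,q=o1+t[0]*d1,o2+t[1]*d2; return (p+q)/2,np.linalg.norm(p-q)
def blobs(m,amin):
    n,l,st,c=cv2.connectedComponentsWithStats(m.astype(np.uint8))
    return [(c[i],st[i],l==i) for i in range(1,n) if st[i][4]>=amin]
E
python3 - <<'E'
from h import *
np.set_printoptions(precision=4,suppress=True)
B={}
for n in("top","side"):
    im=cv2.imread(f"pics/{n}0.png"); h=cv2.cvtColor(im,cv2.COLOR_BGR2HSV)
    H,S,V=cv2.split(h)
    for c,s,m in blobs((H>95)&(H<125)&(S>90)&(V>40),60): print(n,"blue",c,s[2:],plane(n,c,.043))
    for c,s,m in blobs(((H<6)|(H>174))&(S>170)&(V>90),15):print(n,"red",c,s)
    if n=="top":
        x0,y0=395,170
        cr=im[y0:240,x0:470]; cv2.imwrite("pics/c1.png",cv2.resize(cr,None,fx=8,fy=8,interpolation=cv2.INTER_CUBIC))
    else:
        cr=im[310:380,280:360]; cv2.imwrite("pics/c2.png",cv2.resize(cr,None,fx=8,fy=8,interpolation=cv2.INTER_CUBIC))
E
```

```text
top red [433.8125 207.0625] [430 204   8   7  32]
side blue [237.0794 194.9048] [ 22  13 189] [0.4485 0.1276 0.043 ]
side blue [244.7042 209.23  ] [ 23  14 213] [0.4547 0.0656 0.043 ]
side blue [253.1577 224.5353] [ 24  16 241] [0.4615 0.004  0.043 ]
side blue [262.1734 240.9373] [ 26  17 271] [ 0.4682 -0.0574  0.043 ]
side blue [272.1118 258.8211] [ 27  19 313] [ 0.4751 -0.1194  0.043 ]
side red [313.2872 331.2979] [307 327  13  11  94]
```

View pics/c1.png

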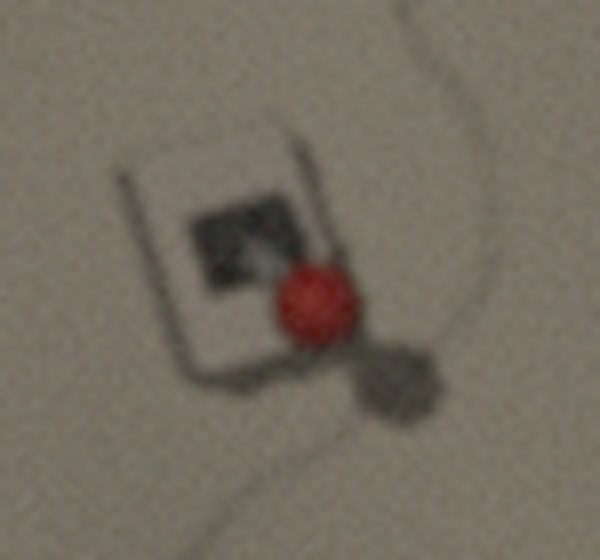

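View pics/c2.png

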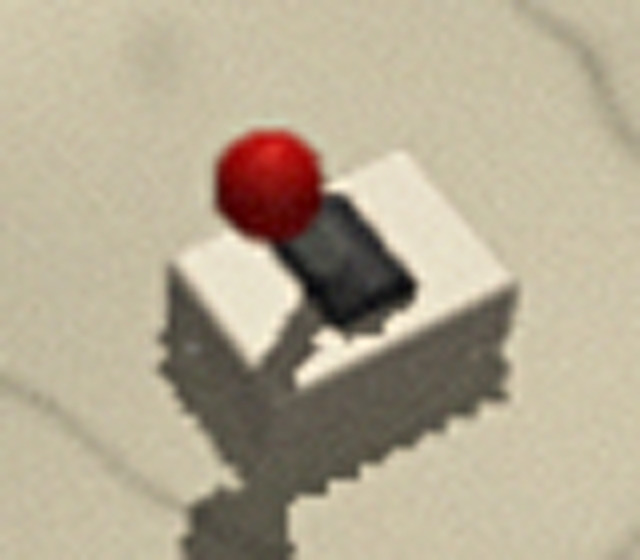

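The top crop shows the block with its top edges turned about 15°, its upper corners at (130,165) and (290,125), and the ball at (318,303). The side crop shows the top-face corners at (172,265), (402,150), (517,283) and about (285,395), with the ball at (270,185).

```bash
python3 - <<'E'
from h import *
np.set_printoptions(precision=4,suppress=True)
c=[plane("side",(280+(x+.5)/8-.5,310+(y+.5)/8-.5),.025) for x,y in((172,265),(402,150),(517,283),(285,393))]
print(np.array(c)); ctr=(c[0]+c[2])/2; print("ctr",ctr,(c[1]+c[3])/2)
d=c[1]-c[0]+c[2]-c[3]; yaw=np.arctan2(d[1],d[0]); e=c[1]-c[2]+c[0]-c[3]
print("yaw",np.degrees(yaw),np.degrees(np.arctan2(-e[0],e[1])),np.linalg.norm(d)/2,np.linalg.norm(e)/2)
t=[plane("top",(395+(x+.5)/8-.5,170+(y+.5)/8-.5),.025) for x,y in((190,370),(130,165),(290,125))]
print(np.array(t)); dt=t[1]-t[0]; print("top ctr",(t[0]+t[2])/2,"yaw",np.degrees(np.arctan2(dt[1],dt[0])))
b,g=cross(ray("top",(395+318.5/8-.5,170+303.5/8-.5)),ray("side",(280+270/8-.5,310+185.5/8-.5)))
print("ball",b,g)
T=np.array([plane("side",u,.043) for u in((237.08,194.9),(244.7,209.23),(253.16,224.54),(262.17,240.94),(272.11,258.82))])
d=T[0]-T[4]; print("panel yaw",np.degrees(np.arctan2(-d[0],d[1])),np.linalg.norm(d))
im=cv2.imread("pics/top0.png");H,S,V=cv2.split(cv2.cvtColor(im,cv2.COLOR_BGR2HSV))
for c,s,m in blobs((H>90)&(H<130)&(S>70),60): print("top tile",c,s[4],plane("top",c,.043))
s=manip.observe();R=cv2.Rodrigues(s["tool_rot"])[0];print(R)
E
```

```text
[[ 0.4745 -0.338   0.025 ]
 [ 0.5389 -0.3191  0.025 ]
 [ 0.5519 -0.3644  0.025 ]
 [ 0.4889 -0.38    0.025 ]]
ctr [ 0.5132 -0.3512  0.025 ] [ 0.5139 -0.3495  0.025 ]
yaw 15.147968292339877 17.449745032798067 0.06597773602370526 0.04574157639941959
[[ 0.4781 -0.3294  0.025 ]
 [ 0.5404 -0.3151  0.025 ]
 [ 0.5512 -0.364   0.025 ]]
top ctr [ 0.5146 -0.3467  0.025 ] yaw 12.918265852794717
ball [ 0.4915 -0.3546  0.0703] 0.0021052341580470022
panel yaw 6.149192884576597 0.24844508535816834
top tile [330.4295 218.282 ] 305 [ 0.4765 -0.1177  0.043 ]
top tile [304.3703 221.8481] 316 [ 0.4698 -0.0561  0.043 ]
top tile [278.4906 225.4371] 318 [0.4631 0.005  0.043 ]
top tile [252.3376 229.2412] 311 [0.4558 0.0667 0.043 ]
top tile [226.27   232.8233] 300 [0.4491 0.1282 0.043 ]
[[-0.9027  0.4302 -0.0005]
 [ 0.4302  0.9027 -0.0013]
 [-0.0001 -0.0014 -1.    ]]
```

Call:
{"fn": "drive_tool", "kwargs": {"deltas": [{"travel": [0, 0, 0], "twist": 1, "jaw": 0}, {"travel": [0, 0, 0], "twist": 1, "jaw": 0}, {"travel": [0, 0, 0], "twist": 1, "jaw": 0}, {"travel": [0, 0, 0], "twist": 1, "jaw": 0}, {"travel": [0, 0, 0], "twist": 1, "jaw": 0}, {"travel": [0, 0, 0], "twist": 1, "jaw": 0}, {"travel": [0, 0, 0], "twist": 1, "jaw": 0}, {"travel": [0, 0, 0], "twist": 1, "jaw": 0}, {"travel": [0, 0, 0], "twist": 1, "jaw": 0}, {"travel": [0, 0, 0], "twist": 1, "jaw": 0}]}}

```text
t: 0.93
eef_pos: [0.3118, 0.6542, 0.2181]
tool_rot: [1.703, 2.639, -0.001]
ft_force: [-0.4, 0.2, 0.1]
width: 0.0306
grip_force: 0.0
```

Call:
{"fn": "drive_tool", "kwargs": {"deltas": [{"travel": [0, 0, 0], "twist": 1, "jaw": 0}, {"travel": [0, 0, 0], "twist": 1, "jaw": 0}, {"travel": [0, 0, 0], "twist": 0.5, "jaw": 0}]}}

```text
t: 1.18
eef_pos: [0.3117, 0.6543, 0.2181]
tool_rot: [1.927, 2.481, -0.001]
ft_force: [0.1, -1.0, -1.3]
width: 0.0111
grip_force: 0.0
```

```bash
cat > go.py <<'E'
import sys
from h import *
np.set_printoptions(precision=3,suppress=True)
s=manip.observe();R=cv2.Rodrigues(s["tool_rot"])[0]
print("t",s["t"],"pos",s["eef_pos"],"yaw y",np.degrees(np.arctan2(R[1,1],R[0,1])),"zax",R[:,2],"F",s["ft_force"],"j",s["joint_positions"])
p=s["eef_pos"]
for a in sys.argv[1:]:
    q=np.array(eval(a)); print(a,"units",R.T@(q-p)/.04); p=q
E
python3 go.py [.5,.1,.2] [.44,-.369,.2] [.44,-.369,.055]
```

```text
t 1.1833 pos [0.312 0.654 0.218] yaw y 14.30355823630069 zax [-0.    -0.001 -1.   ] F [ 0.149 -1.033 -1.275] j [-1.351  0.61   0.242  1.611 -0.17   0.943 -0.801]
[.5,.1,.2] units [-14.59    1.139   0.463]
[.44,-.369,.2] units [-10.991  -4.35    0.011]
[.44,-.369,.055] units [0.003 0.002 3.625]
```

Call:
{"fn": "drive_tool", "kwargs": {"deltas": [{"travel": [-0.5, 0.05, 0], "twist": 0, "jaw": 0}, {"travel": [-0.9, 0.1, 0], "twist": 0, "jaw": 0}, {"travel": [-0.9, 0.1, 0], "twist": 0, "jaw": 0}, {"travel": [-0.9, 0.1, 0], "twist": 0, "jaw": 0}, {"travel": [-0.9, 0.1, 0], "twist": 0, "jaw": 0}, {"travel": [-0.9, 0.1, 0], "twist": 0, "jaw": 0}, {"travel": [-0.9, 0.1, 0], "twist": 0, "jaw": 0}, {"travel": [-0.9, 0.1, 0], "twist": 0, "jaw": 0}, {"travel": [-0.9, 0.1, 0], "twist": 0, "jaw": 0}, {"travel": [-0.9, 0.1, 0], "twist": 0, "jaw": 0}]}}

```text
t: 2.02
eef_pos: [0.4351, 0.3292, 0.2185]
tool_rot: [-1.923, -2.484, 0.0]
ft_force: [0.8, -0.4, 0.6]
width: 0.0003
grip_force: 0.0
```

Call:
{"fn": "drive_tool", "kwargs": {"deltas": [{"travel": [-0.9, 0.05, 0], "twist": 0, "jaw": 0}, {"travel": [-0.9, 0.05, 0], "twist": 0, "jaw": 0}, {"travel": [-0.9, 0.05, 0], "twist": 0, "jaw": 0}, {"travel": [-0.9, 0.05, 0], "twist": 0, "jaw": 0}, {"travel": [-0.9, 0, 0], "twist": 0, "jaw": 0}, {"travel": [-0.9, -0.2, 0], "twist": 0, "jaw": 0}, {"travel": [-0.9, -0.3, 0], "twist": 0, "jaw": 0}, {"travel": [-0.9, -0.3, 0], "twist": 0, "jaw": 0}, {"travel": [-0.9, -0.3, 0], "twist": 0, "jaw": 0}, {"travel": [-0.5, -0.3, 0], "twist": 0, "jaw": 0}]}}

```text
t: 2.85
eef_pos: [0.4745, -0.0179, 0.2187]
tool_rot: [1.926, 2.481, -0.001]
ft_force: [-0.1, 0.8, -0.2]
width: 0.0003
grip_force: 0.0
```

```bash
python3 go.py [.44,-.369,.2] [.44,-.369,.055]
```

```text
t 2.85 pos [ 0.474 -0.018  0.219] yaw y 14.338309427738972 zax [ 0.    -0.001 -1.   ] F [-0.094  0.799 -0.223] j [-0.312  0.31   0.298  2.171 -0.141  0.679  0.332]
[.44,-.369,.2] units [-8.289 -3.009  0.477]
[.44,-.369,.055] units [ 0.004 -0.001  3.625]
```

Call:
{"fn": "drive_tool", "kwargs": {"deltas": [{"travel": [-0.8, -0.3, 0], "twist": 0, "jaw": 0}, {"travel": [-0.9, -0.3, 0], "twist": 0, "jaw": 0}, {"travel": [-0.9, -0.3, 0], "twist": 0, "jaw": 0}, {"travel": [-0.9, -0.3, 0], "twist": 0, "jaw": 0}, {"travel": [-0.9, -0.3, 0], "twist": 0, "jaw": 0}, {"travel": [-0.9, -0.3, 0], "twist": 0, "jaw": 0}, {"travel": [-0.9, -0.3, 0.1], "twist": 0, "jaw": 0}, {"travel": [-0.9, -0.3, 0.2], "twist": 0, "jaw": 0}, {"travel": [-0.6, -0.3, 0.2], "twist": 0, "jaw": 0}, {"travel": [0, 0, 0], "twist": 0, "jaw": 0}]}}

```text
t: 3.68
eef_pos: [0.4448, -0.345, 0.1974]
tool_rot: [-1.931, -2.478, 0.005]
ft_force: [-0.2, -0.8, -1.0]
width: 0.0003
grip_force: 0.0
```

```bash
python3 go.py [.44,-.369,.2] [.44,-.369,.055]
```

```text
t 3.6833 pos [ 0.445 -0.345  0.197] yaw y 14.132045953902386 zax [-0.002 -0.002 -1.   ] F [-0.217 -0.835 -0.96 ] j [ 0.333  0.446  0.316  2.011 -0.202  0.715  1.02 ]
[.44,-.369,.2] units [-0.553 -0.263 -0.063]
[.44,-.369,.055] units [0.006 0.009 3.625]
```

Call:
{"fn": "drive_tool", "kwargs": {"deltas": [{"travel": [-0.55, -0.26, 0.3], "twist": 0, "jaw": 0}, {"travel": [0, 0, 0.7], "twist": 0, "jaw": 0}, {"travel": [0, 0, 0.7], "twist": 0, "jaw": 0}, {"travel": [0, 0, 0.7], "twist": 0, "jaw": 0}, {"travel": [0, 0, 0.7], "twist": 0, "jaw": 0}, {"travel": [0, 0, 0.4], "twist": 0, "jaw": 0}, {"travel": [0, 0, 0], "twist": 0, "jaw": 0}, {"travel": [0, 0, 0], "twist": 0, "jaw": 0}]}}

```text
t: 4.35
eef_pos: [0.4425, -0.3625, 0.0581]
tool_rot: [-1.921, -2.483, -0.0]
ft_force: [0.6, -0.1, 0.0]
width: 0.0005
grip_force: 0.0
```

```bash
python3 go.py [.4915,-.3546,.057] [.514,-.349,.057]; python3 - <<'E'
from h import *
cv2.imwrite("pics/s1.png",cv2.resize(manip.read_camera("side")[240:400,230:400,::-1],None,fx=3.5,fy=3.5))
E
```

```text
t 4.35 pos [ 0.442 -0.362  0.058] yaw y 14.530244336773924 zax [-0.002  0.001 -1.   ] F [ 0.567 -0.118  0.031] j [ 0.451  0.656  0.203  2.084 -0.298  0.431  1.138]
[.4915,-.3546,.057] units [-0.117  1.236  0.027]
[.514,-.349,.057] units [-0.006  0.58  -0.001]
```

View pics/s1.png

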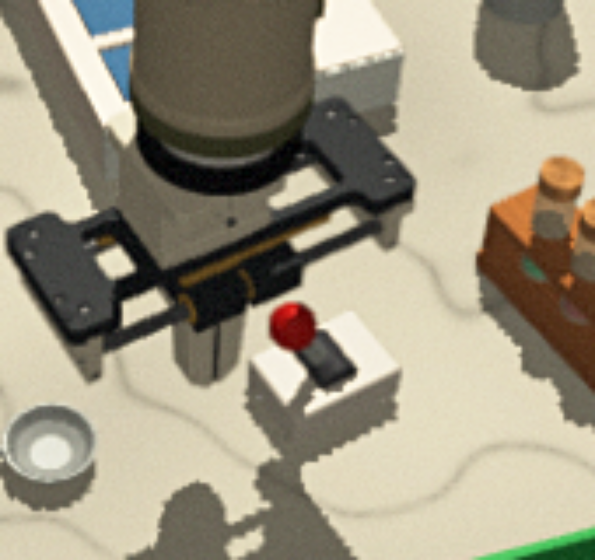

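The fingers stand just behind the ball at crop (292,325), in line with the push. The rack and spoon are clear.

Call:
{"fn": "drive_tool", "kwargs": {"deltas": [{"travel": [-0.1, 0.1, 0], "twist": 0, "jaw": 0}, {"travel": [0, 0.2, 0], "twist": 0, "jaw": 0}, {"travel": [0, 0.2, 0], "twist": 0, "jaw": 0}, {"travel": [0, 0.15, 0], "twist": 0, "jaw": 0}, {"travel": [0, 0.15, 0], "twist": 0, "jaw": 0}, {"travel": [0, 0.15, 0], "twist": 0, "jaw": 0}, {"travel": [0, 0.15, 0], "twist": 0, "jaw": 0}]}}

```text
t: 4.98
eef_pos: [0.4871, -0.3558, 0.0588]
tool_rot: [1.923, 2.484, 0.0]
ft_force: [-1.8, -0.7, 0.9]
width: 0.0006
grip_force: 0.9
```

Call:
{"fn": "drive_tool", "kwargs": {"deltas": [{"travel": [0, 0.15, 0], "twist": 0, "jaw": 0}, {"travel": [0, 0.1, 0], "twist": 0, "jaw": 0}, {"travel": [0, 0.05, 0], "twist": 0, "jaw": 0}, {"travel": [0, 0, 0], "twist": 0, "jaw": 0}]}}

```text
t: 5.32
eef_pos: [0.4989, -0.3527, 0.0585]
tool_rot: [1.922, 2.485, 0.0]
ft_force: [0.5, 0.4, -0.3]
width: 0.0006
grip_force: 0.0
```

```bash
python3 go.py [.514,-.349,.057]
```

```text
t 5.3167 pos [ 0.499 -0.353  0.058] yaw y 14.566385414282507 zax [ 0.  0. -1.] F [ 0.536  0.376 -0.256] j [ 0.375  0.686  0.225  1.997 -0.305  0.49   1.075]
[.514,-.349,.057] units [-0.006  0.389  0.037]
```

Call:
{"fn": "drive_tool", "kwargs": {"deltas": [{"travel": [0, 0.1, 0], "twist": 0, "jaw": 0}, {"travel": [0, 0.1, 0], "twist": 0, "jaw": 0}, {"travel": [0, 0, 0], "twist": 0, "jaw": 0}]}}

```text
t: 5.57
eef_pos: [0.5065, -0.3508, 0.0585]
tool_rot: [1.922, 2.485, 0.001]
ft_force: [0.4, 1.2, 0.3]
width: 0.0005
grip_force: 0.0
```

Call:
{"fn": "drive_tool", "kwargs": {"deltas": [{"travel": [0, 0.05, 0], "twist": 0, "jaw": 0}, {"travel": [0, 0, 0], "twist": 0, "jaw": 0}]}}

```text
t: 5.73
eef_pos: [0.5079, -0.3504, 0.0586]
tool_rot: [-1.923, -2.484, -0.0]
ft_force: [0.9, 0.4, -0.8]
width: 0.0002
grip_force: 0.2
```

Call:
{"fn": "drive_tool", "kwargs": {"deltas": [{"travel": [0, 0.04, 0], "twist": 0, "jaw": 0}, {"travel": [0, 0, 0], "twist": 0, "jaw": 0}]}}

```text
t: 5.9
eef_pos: [0.5094, -0.3501, 0.0586]
tool_rot: [-1.923, -2.484, -0.0]
ft_force: [-1.2, 0.2, 0.5]
width: 0.0004
grip_force: 0.4
```

Call:
{"fn": "drive_tool", "kwargs": {"deltas": [{"travel": [0, 0.04, 0], "twist": 0, "jaw": 0}, {"travel": [0, 0, 0], "twist": 0, "jaw": 0}]}}

```text
t: 6.07
eef_pos: [0.511, -0.3497, 0.0587]
tool_rot: [1.923, 2.484, 0.0]
ft_force: [-1.3, -0.9, -0.4]
width: 0.0004
grip_force: 0.5
```

Call:
{"fn": "drive_tool", "kwargs": {"deltas": [{"travel": [0, 0.04, 0], "twist": 0, "jaw": 0}, {"travel": [0, 0, 0], "twist": 0, "jaw": 0}]}}

```text
t: 6.23
eef_pos: [0.5126, -0.3493, 0.0586]
tool_rot: [1.923, 2.484, 0.0]
ft_force: [-0.8, -0.7, 0.5]
width: 0.0006
grip_force: 0.5
```

```bash
python3 go.py; python3 - <<'E'
from h import *
im=manip.read_camera("side")[:,:,::-1].copy()
H,S,V=cv2.split(cv2.cvtColor(im,cv2.COLOR_BGR2HSV))
for c,s,m in blobs(((H<6)|(H>174))&(S>170)&(V>90),15):print(c,s)
cv2.imwrite("pics/s2.png",cv2.resize(im[240:400,230:400],None,fx=3.5,fy=3.5))
E
```

```text
t 6.2333 pos [ 0.513 -0.349  0.059] yaw y 14.52137630441924 zax [ 0. -0. -1.] F [-0.818 -0.67   0.471] j [ 0.356  0.694  0.231  1.975 -0.306  0.506  1.058]
[448.40217391 226.41666667] [439 210  20  31 276]
[337.57317073 322.36585366] [334 316   9  13  82]
```

View pics/s2.png

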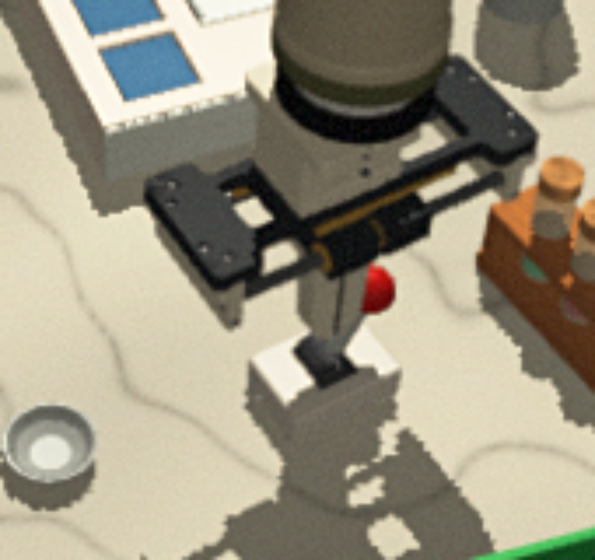

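The ball is now beyond the fingers at crop (377,288), past upright and close to off. I'll go on in small steps until the stop is felt.

Call:
{"fn": "drive_tool", "kwargs": {"deltas": [{"travel": [0, 0.05, 0], "twist": 0, "jaw": 0}, {"travel": [0, 0, 0], "twist": 0, "jaw": 0}]}}

```text
t: 6.45
eef_pos: [0.5136, -0.3491, 0.0586]
tool_rot: [-1.923, -2.483, 0.001]
ft_force: [-3.5, -1.0, 0.5]
width: 0.0005
grip_force: 1.8
```

Call:
{"fn": "drive_tool", "kwargs": {"deltas": [{"travel": [0, 0.05, 0], "twist": 0, "jaw": 0}, {"travel": [0, 0, 0], "twist": 0, "jaw": 0}]}}

```text
t: 6.62
eef_pos: [0.5138, -0.349, 0.0585]
tool_rot: [-1.923, -2.48, 0.003]
ft_force: [-8.3, -2.1, 3.0]
width: 0.0004
grip_force: 4.5
```

Call:
{"fn": "drive_tool", "kwargs": {"deltas": [{"travel": [0, 0.04, 0], "twist": 0, "jaw": 0}, {"travel": [0, 0, 0], "twist": 0, "jaw": 0}]}}

```text
t: 6.78
eef_pos: [0.5139, -0.349, 0.0585]
tool_rot: [-1.923, -2.478, 0.005]
ft_force: [-11.6, -2.6, 4.6]
width: 0.0006
grip_force: 6.5
```

The end stop is reached, so I'll back off and rise.

Call:
{"fn": "drive_tool", "kwargs": {"deltas": [{"travel": [0, -0.3, 0], "twist": 0, "jaw": 0}, {"travel": [0, -0.7, 0], "twist": 0, "jaw": 0}, {"travel": [0, -0.8, -0.4], "twist": 0, "jaw": 0}, {"travel": [0, 0, -0.9], "twist": 0, "jaw": 0}, {"travel": [0, 0, -0.9], "twist": 0, "jaw": 0}, {"travel": [0.5, 0, -0.5], "twist": 0, "jaw": 0}, {"travel": [0.9, 0, 0], "twist": 0, "jaw": 0}, {"travel": [0.9, 0, 0], "twist": 0, "jaw": 0}, {"travel": [0.9, 0, 0], "twist": 0, "jaw": 0}, {"travel": [0.9, 0, 0], "twist": 0, "jaw": 0}]}}

```text
t: 7.62
eef_pos: [0.407, -0.2059, 0.1671]
tool_rot: [1.922, 2.483, 0.002]
ft_force: [0.9, 0.6, -0.0]
width: 0.0002
grip_force: 0.0
```

```bash
python3 go.py [.4758,-.1185,.08]; python3 - <<'E'
from h import *
P=[]
for n in("top","side"):
    im=manip.read_camera(n)[:,:,::-1].copy()
    H,S,V=cv2.split(cv2.cvtColor(im,cv2.COLOR_BGR2HSV))
    for c,s,m in blobs(((H<6)|(H>174))&(S>170)&(V>70),15):
        print(n,c,s)
        if (n=="top" and 400<c[0]<460 and 180<c[1]<220) or (n=="side" and 300<c[0]<360 and 300<c[1]<350): P.append(ray(n,c))
b,g=cross(*P[:2]); d=b-[.514,-.349,.022]; print(b,g,"angle",.5+np.arctan2(d[:2]@[.968,.25],d[2]))
E
```

```text
t 7.6167 pos [ 0.407 -0.206  0.167] yaw y 14.508474616375082 zax [ 0.002 -0.    -1.   ] F [ 0.867  0.646 -0.044] j [ 0.11   0.375  0.313  2.266 -0.228  0.526  0.854]
[.4758,-.1185,.08] units [1.686 2.208 2.182]
top [426.875   186.59375] [423 183   8   8  32]
side [444.5488959  223.67981073] [432 205  30  36 634]
side [336.184 322.224] [330 316  13  13 125]
[ 0.54078022 -0.34105635  0.06875425] 0.001736646905366372 angle 1.038161450083698
```

The lever is fully off: the ball is on the +x side at 1.04 rad by measurement. Next come the tiles, starting from the right-hand one. I'll twist to the panel's yaw on the way.

Call:
{"fn": "drive_tool", "kwargs": {"deltas": [{"travel": [0.3, 0.4, 0], "twist": 0.5, "jaw": 0}, {"travel": [0.4, 0.6, 0], "twist": 0.5, "jaw": 0}, {"travel": [0.4, 0.6, 0], "twist": 0.5, "jaw": 0}, {"travel": [0.3, 0.4, 0.2], "twist": 0.6, "jaw": 0}, {"travel": [0, 0, 0.5], "twist": 0, "jaw": 0}, {"travel": [0, 0, 0.6], "twist": 0, "jaw": 0}, {"travel": [0, 0, 0.6], "twist": 0, "jaw": 0}, {"travel": [0, 0, 0], "twist": 0, "jaw": 0}, {"travel": [0, 0, 0], "twist": 0, "jaw": 0}]}}

```text
t: 8.47
eef_pos: [0.474, -0.1368, 0.0903]
tool_rot: [-2.1, -2.335, 0.001]
ft_force: [0.4, 0.9, 0.1]
width: 0.0004
grip_force: 0.0
```

```bash
python3 go.py [.4758,-.1186,.05] [.4690,-.0568,.05]
```

```text
t 8.4667 pos [ 0.474 -0.137  0.09 ] yaw y 6.078380105772594 zax [-0.001  0.    -1.   ] F [0.444 0.851 0.146] j [-0.016  0.548  0.26   2.245 -0.362  0.388  0.65 ]
[.4758,-.1186,.05] units [0.448 0.095 1.006]
[.4690,-.0568,.05] units [ 1.554 -0.005  0.001]
```

Call:
{"fn": "drive_tool", "kwargs": {"deltas": [{"travel": [0.45, 0.1, 0], "twist": 0, "jaw": 0}, {"travel": [0, 0, 0.5], "twist": 0, "jaw": 0}, {"travel": [0, 0, 0.5], "twist": 0, "jaw": 0}, {"travel": [0, 0, 0], "twist": 0, "jaw": 0}, {"travel": [0, 0, 0], "twist": 0, "jaw": 0}]}}

```text
t: 8.88
eef_pos: [0.4764, -0.1185, 0.0515]
tool_rot: [2.1, 2.336, 0.0]
ft_force: [0.3, 0.2, -0.1]
width: 0.0008
grip_force: 0.0
```

Call:
{"fn": "drive_tool", "kwargs": {"deltas": [{"travel": [0, 0, 0.08], "twist": 0, "jaw": 0}, {"travel": [0, 0, 0.06], "twist": 0, "jaw": 0}, {"travel": [0, 0, 0], "twist": 0, "jaw": 0}]}}

```text
t: 9.13
eef_pos: [0.4766, -0.1184, 0.0457]
tool_rot: [2.099, 2.336, 0.001]
ft_force: [-0.5, 0.3, 0.4]
width: 0.0003
grip_force: 0.0
```

Call:
{"fn": "drive_tool", "kwargs": {"deltas": [{"travel": [0, 0, 0.04], "twist": 0, "jaw": 0}, {"travel": [0, 0, 0], "twist": 0, "jaw": 0}]}}

```text
t: 9.3
eef_pos: [0.4763, -0.1182, 0.0437]
tool_rot: [2.1, 2.336, 0.0]
ft_force: [0.8, -0.9, 0.3]
width: 0.0008
grip_force: 0.0
```

Call:
{"fn": "drive_tool", "kwargs": {"deltas": [{"travel": [0, 0, 0.04], "twist": 0, "jaw": 0}, {"travel": [0, 0, 0], "twist": 0, "jaw": 0}]}}

```text
t: 9.47
eef_pos: [0.4763, -0.1182, 0.0432]
tool_rot: [2.1, 2.336, 0.002]
ft_force: [-3.0, 0.6, 24.1]
width: 0.0005
grip_force: 11.8
```

This tile is rigid: it stopped at z=0.0432 with a quick rise in force. I'll take finer steps on the next one.

Call:
{"fn": "drive_tool", "kwargs": {"deltas": [{"travel": [0, 0, -0.3], "twist": 0, "jaw": 0}, {"travel": [0.5, 0, 0], "twist": 0, "jaw": 0}, {"travel": [0.6, 0, 0], "twist": 0, "jaw": 0}, {"travel": [0.45, 0, 0], "twist": 0, "jaw": 0}, {"travel": [0, 0, 0.1], "twist": 0, "jaw": 0}, {"travel": [0, 0, 0.1], "twist": 0, "jaw": 0}, {"travel": [0, 0, 0], "twist": 0, "jaw": 0}]}}

```text
t: 10.05
eef_pos: [0.4696, -0.057, 0.0453]
tool_rot: [2.1, 2.337, -0.001]
ft_force: [-0.2, -0.7, -0.0]
width: 0.0007
grip_force: 0.0
```

```bash
python3 go.py [.4690,-.0568,.0432]
```

```text
t 10.05 pos [ 0.47  -0.057  0.045] yaw y 6.117383706050419 zax [-0. -0. -1.] F [-0.164 -0.72  -0.013] j [-0.128  0.618  0.186  2.313 -0.457  0.244  0.576]
[.4690,-.0568,.0432] units [ 0.007 -0.014  0.052]
```

Call:
{"fn": "drive_tool", "kwargs": {"deltas": [{"travel": [0, 0, 0.05], "twist": 0, "jaw": 0}, {"travel": [0, 0, 0], "twist": 0, "jaw": 0}]}}

```text
t: 10.22
eef_pos: [0.4696, -0.0575, 0.0435]
tool_rot: [2.102, 2.335, -0.001]
ft_force: [0.4, 0.8, 0.1]
width: 0.0004
grip_force: 0.0
```

Call:
{"fn": "drive_tool", "kwargs": {"deltas": [{"travel": [0, 0, 0.015], "twist": 0, "jaw": 0}, {"travel": [0, 0, 0], "twist": 0, "jaw": 0}]}}

```text
t: 10.38
eef_pos: [0.4696, -0.0573, 0.0434]
tool_rot: [2.101, 2.335, 0.0]
ft_force: [-0.4, -0.9, 1.1]
width: 0.0001
grip_force: 0.7
```

Call:
{"fn": "drive_tool", "kwargs": {"deltas": [{"travel": [0, 0, 0.01], "twist": 0, "jaw": 0}, {"travel": [0, 0, 0], "twist": 0, "jaw": 0}]}}

```text
t: 10.55
eef_pos: [0.4696, -0.0573, 0.0433]
tool_rot: [2.101, 2.335, 0.0]
ft_force: [-1.9, -1.3, 8.9]
width: 0.0006
grip_force: 4.5
```

Rigid as well (8.9 N with no movement). On to the middle tile.

Call:
{"fn": "drive_tool", "kwargs": {"deltas": [{"travel": [0, 0, -0.3], "twist": 0, "jaw": 0}, {"travel": [0.5, 0, 0], "twist": 0, "jaw": 0}, {"travel": [0.6, 0, 0], "twist": 0, "jaw": 0}, {"travel": [0.45, 0, 0], "twist": 0, "jaw": 0}, {"travel": [0, 0, 0.1], "twist": 0, "jaw": 0}, {"travel": [0, 0, 0.1], "twist": 0, "jaw": 0}, {"travel": [0, 0, 0.07], "twist": 0, "jaw": 0}, {"travel": [0, 0, 0], "twist": 0, "jaw": 0}]}}

```text
t: 11.22
eef_pos: [0.4629, 0.004, 0.0434]
tool_rot: [-2.101, -2.335, 0.001]
ft_force: [0.1, 0.3, 0.1]
width: 0.0004
grip_force: 0.0
```

Call:
{"fn": "drive_tool", "kwargs": {"deltas": [{"travel": [0, 0, 0.015], "twist": 0, "jaw": 0}, {"travel": [0, 0, 0], "twist": 0, "jaw": 0}]}}

```text
t: 11.38
eef_pos: [0.463, 0.0042, 0.0433]
tool_rot: [2.102, 2.335, -0.0]
ft_force: [0.4, 0.3, 0.1]
width: 0.0002
grip_force: 0.0
```

Call:
{"fn": "drive_tool", "kwargs": {"deltas": [{"travel": [0, 0, 0.015], "twist": 0, "jaw": 0}, {"travel": [0, 0, 0], "twist": 0, "jaw": 0}]}}

```text
t: 11.55
eef_pos: [0.463, 0.0047, 0.0429]
tool_rot: [2.101, 2.336, -0.0]
ft_force: [0.6, 0.1, -0.7]
width: 0.0003
grip_force: 0.0
```

Call:
{"fn": "drive_tool", "kwargs": {"deltas": [{"travel": [0, 0, 0.015], "twist": 0, "jaw": 0}, {"travel": [0, 0, 0], "twist": 0, "jaw": 0}]}}

```text
t: 11.72
eef_pos: [0.4631, 0.0049, 0.0423]
tool_rot: [2.1, 2.336, 0.0]
ft_force: [-0.7, 0.2, -0.0]
width: 0.0006
grip_force: 0.4
```

Call:
{"fn": "drive_tool", "kwargs": {"deltas": [{"travel": [0, 0, 0.01], "twist": 0, "jaw": 0}, {"travel": [0, 0, 0], "twist": 0, "jaw": 0}]}}

```text
t: 11.88
eef_pos: [0.4631, 0.005, 0.0419]
tool_rot: [2.1, 2.336, 0.0]
ft_force: [0.5, -1.5, 0.8]
width: 0.0006
grip_force: 0.8
```

Call:
{"fn": "drive_tool", "kwargs": {"deltas": [{"travel": [0, 0, 0.015], "twist": 0, "jaw": 0}, {"travel": [0, 0, 0.015], "twist": 0, "jaw": 0}, {"travel": [0, 0, 0], "twist": 0, "jaw": 0}]}}

```text
t: 12.13
eef_pos: [0.463, 0.0052, 0.0406]
tool_rot: [2.1, 2.337, 0.0]
ft_force: [0.5, -0.5, 1.7]
width: 0.0003
grip_force: 0.4
```

Call:
{"fn": "drive_tool", "kwargs": {"deltas": [{"travel": [0, 0, 0.015], "twist": 0, "jaw": 0}, {"travel": [0, 0, 0.015], "twist": 0, "jaw": 0}, {"travel": [0, 0, 0], "twist": 0, "jaw": 0}]}}

```text
t: 12.38
eef_pos: [0.463, 0.0053, 0.0393]
tool_rot: [2.1, 2.337, 0.0]
ft_force: [0.1, -0.3, 0.8]
width: 0.0005
grip_force: 0.2
```

The middle tile gives under the finger, so it is the catch. I'll press on to the stop.

Call:
{"fn": "drive_tool", "kwargs": {"deltas": [{"travel": [0, 0, 0.03], "twist": 0, "jaw": 0}, {"travel": [0, 0, 0.03], "twist": 0, "jaw": 0}, {"travel": [0, 0, 0.03], "twist": 0, "jaw": 0}, {"travel": [0, 0, 0.03], "twist": 0, "jaw": 0}, {"travel": [0, 0, 0], "twist": 0, "jaw": 0}]}}

```text
t: 12.8
eef_pos: [0.4629, 0.0053, 0.0344]
tool_rot: [-2.099, -2.337, 0.0]
ft_force: [0.1, 0.8, -0.1]
width: 0.0007
grip_force: 0.0
```

Call:
{"fn": "drive_tool", "kwargs": {"deltas": [{"travel": [0, 0, 0.015], "twist": 0, "jaw": 0}, {"travel": [0, 0, 0], "twist": 0, "jaw": 0}]}}

```text
t: 12.97
eef_pos: [0.4629, 0.0053, 0.0339]
tool_rot: [-2.099, -2.337, 0.0]
ft_force: [-0.7, -0.4, -0.0]
width: 0.0005
grip_force: 0.0
```

Call:
{"fn": "drive_tool", "kwargs": {"deltas": [{"travel": [0, 0, 0.015], "twist": 0, "jaw": 0}, {"travel": [0, 0, 0], "twist": 0, "jaw": 0}]}}

```text
t: 13.13
eef_pos: [0.4629, 0.0053, 0.0334]
tool_rot: [-2.099, -2.337, 0.0]
ft_force: [-0.2, -0.5, -0.0]
width: 0.0004
grip_force: 0.0
```

Call:
{"fn": "drive_tool", "kwargs": {"deltas": [{"travel": [0, 0, 0.015], "twist": 0, "jaw": 0}, {"travel": [0, 0, 0], "twist": 0, "jaw": 0}]}}

```text
t: 13.3
eef_pos: [0.4629, 0.0053, 0.0332]
tool_rot: [-2.1, -2.337, -0.001]
ft_force: [-0.7, 0.5, 10.3]
width: 0.0004
grip_force: 4.8
```

Call:
{"fn": "drive_tool", "kwargs": {"deltas": [{"travel": [0, 0, 0.01], "twist": 0, "jaw": 0}, {"travel": [0, 0, 0], "twist": 0, "jaw": 0}]}}

```text
t: 13.47
eef_pos: [0.4629, 0.0053, 0.0332]
tool_rot: [2.1, 2.337, 0.001]
ft_force: [-2.3, -0.1, 16.9]
width: 0.0007
grip_force: 8.2
```

It is fully in, with the stop felt at 10 mm. I'll lift straight up and check.

Call:
{"fn": "drive_tool", "kwargs": {"deltas": [{"travel": [0, 0, -0.3], "twist": 0, "jaw": 0}, {"travel": [0, 0, -0.7], "twist": 0, "jaw": 0}, {"travel": [0, 0, -0.9], "twist": 0, "jaw": 0}, {"travel": [0, 0, -0.9], "twist": 0, "jaw": 0}, {"travel": [0, 0, -0.9], "twist": 0, "jaw": 0}, {"travel": [0, 0, -0.9], "twist": 0, "jaw": 0}, {"travel": [0, 0, -0.5], "twist": 0, "jaw": 0}, {"travel": [0, 0, 0], "twist": 0, "jaw": 0}, {"travel": [0, 0, 0], "twist": 0, "jaw": 0}]}}

```text
t: 14.22
eef_pos: [0.4633, 0.0056, 0.2371]
tool_rot: [2.098, 2.337, 0.004]
ft_force: [0.2, 0.7, -0.3]
width: 0.0005
grip_force: 0.0
```

```bash
python3 go.py; python3 - <<'E'
from h import *
cv2.imwrite("pics/s3.png",manip.read_camera("side")[:,:,::-1])
E
```

```text
t 14.2167 pos [0.463 0.006 0.237] yaw y 6.170648500440732 zax [ 0.002  0.001 -1.   ] F [ 0.19   0.708 -0.268] j [-0.568  0.29   0.559  2.183 -0.233  0.722  0.255]
```

View pics/s3.png

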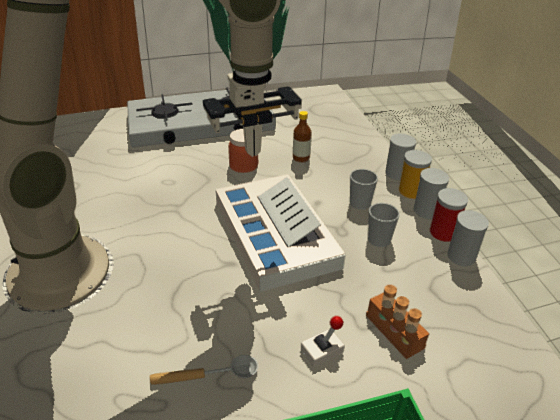

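The flap stands up at (290,208) and the middle tile is sunk at (253,226). The red ball leans to off at (336,323), the loose things are where they stood, and the arm is clear above the box.

```bash
python3 -c "
from station import manip
print(manip.close_job())"
```

```text
the job is handed in; nothing more can be done
None
```

The toggle is fully off, the hidden catch (the middle tile) is pressed fully in with the flap standing up, nothing else on the counter was moved, and the arm finished clear. The job was handed in at about 14 s; the hardest press was a brief 24 N on the first rigid tile.

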